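# Clip the paint box into its docking station

## Robot

A 6-joint arm with a two-finger parallel gripper is mounted at the origin on the work surface. World frame = base frame: x ahead of the robot, y to its left, z up, the work surface at z = 0. Lengths are in m, angles in rad, forces in N, time in s.
With the tool pointing down it reaches from about 0.425 to 1.125 m from the base axis. Payload 14.9 kg.
Tool frame: the origin (TCP) lies midway between the tips of the shut fingers; the grasp point (between the pads) lies 19 mm behind it; z points along the fingers, y is the direction in which the jaws open and shut (so a half turn about z gives the same grasp; the last joint's range is limited). The gripper opens to 91 mm and grips with 3 to 60 N. Pads are 32 mm wide; open, the fingers measure 118 mm over their backs; the gripper's body (76 mm by 178 mm) begins 60 mm behind the grasp point.
Start: joints at [-0.033, 0.379, 1.734, -0, 1.028, -0.033], TCP at [0.7, -0, 0.214] pointing down, gripper open.
Joint ranges: [-2.77, 2.77], [-0.74, 2.19], [0, 2.66], [-1.06, 4.2], [0.31, 2.87], [-3.08, 3.08]. Speed limits (rad/s): [1.89, 1.89, 2.39, 3.14, 3.14, 3.14].

## Interface

Orientations are given as a unit quaternion [w, x, y, z].
In Python, from station import env, imaging gives the robot as it stands.
- The arm moves only by the shell command python3 -m creep 'ROWS' [OPENING] [FORCE]. ROWS is JSON, one flat list of numbers, 6 for each row, row after row: the shift along the world's x, y, z in mm, then the turn, a rotation vector about the world's x, y, z in rad. In form: [x, y, z, rx, ry, rz, x, y, z, rx, ry, rz, ...]. A call has 1 to 8 rows; each row is the pose to reach, as a shift and turn from the pose measured when the call began; what a row does not reach only later rows make up. A row lasts 1/8 s, in which the tool goes at most 62.5 mm and 10.7 degrees, less where a joint would pass 70% of its speed; a pose out of reach is approached as far as the arm can. A call with a gripper value outside its range is refused whole. OPENING is the finger opening in mm, from 0 to 91.2, set as the call begins (- or left out, the last holds). The fingers move at their own pace and stop on an object; FORCE is the grip in N (left out, the last holds). Time passes only in rows, so rows that repeat a pose let the fingers close. It gives the time, the measured TCP pose, the force and the opening at its end, in the units of the state.
- env.read_state(): the state, without advancing time (a new reading comes with each control period).
- imaging.read_camera(name): name is "scene" or "side" or "wrist"; returns the picture (420x560x3 uint8, red, green, blue); there is no depth.
- imaging.camera_params(name): a dict with "fov_y" (degrees; the focal length in pixels is half the picture's height over the tangent of half this angle, whatever the lens; pixels are square), "cx", "cy" (the principal point, pixels), "T" (4x4, takes a point from camera to world coordinates); the wrist camera has in their place "tool_from_camera" (4x4, takes a point from camera to tool coordinates, whose origin is the TCP and whose axes are the flange's). Camera axes: x right, y up, looking along -z (the intrinsics and any distortion apply to the point x, -y, -z); pixel columns grow to the right and rows downward; lengths in m; the calibration is good to about 2 mm. A picture is of the moment at which its call begins: read the wrist's pose just before it. camera_params takes no time and is no camera call.
- env.close_job(): hands the job in, once; it reports no verdict.
The state is a dict: "time_s": time; "q": joint angles; "qd": joint speeds; "effort": joint torques, N m; "tool_pos": TCP position; "tcp_rot": TCP orientation; "contact_force": force on the tool from outside, world axes, zero at the start; "torque": the same for the moment, N m; "gripper_width": finger opening in m.
Only numpy, scipy, OpenCV 4.12 (cv2) and the standard library are available. Lean on these libraries where they do the work, as an engineer would, in place of code of your own. Each camera call takes 0.05 s, during which the arm holds its last target.

## Task

Pick up the full-width rectangular paint box and slide it along the table into the open mouth of the wooden docking station, so that it pushes the steel spring catch aside, until it is fully home and the catch has snapped shut behind it. Then let go of it.

Things in the scene. Friction and masses are not known exactly. Their poses are not given: they have to be found in the camera images.
- paintbox: Full-width paint box: flat closed rectangle, grey plastic, white lid, 80 (x) x 60 (y) x 22 mm high; square knob 26 x 26 mm mid-lid, 22 to 62 mm above the table. Origin: centre of underside. Ends alike: either goes in first. About 0.2 kg. Two boxes of the same plastic, height and knob lie near: a slim one 80 x 34 mm and a round one 66 mm across; both are wrong.
- seat (a point): Point on the table in the docking station where the centre of the box's underside lies when home (up to 3 mm of play). +x is the direction in which the box slides in, away from the mouth; +y across the lane; z up. A box lying in front of the mouth has its centre at x = -140 mm or less. The end wall's inner face is at x = +43 mm.
- station: Docking station, fixed to the table, origin and axes the same as the seat's: wooden rails 20 mm high, 6 mm thick, forming a lane 64 mm wide along x, without a floor, open above, open at -x, closed by an end wall at +x. The mouth is flared: 93 mm wide at x = -92 mm, narrowing to 64 mm at x = -64 mm.
- catch (a joint): Steel spring catch: a leaf 19 mm high, pivoting outside the flared rail on the seat's -y side. 0 rad = shut: its nose stands 8 mm into the lane, a ramp from x = -60 to -46 mm (seat frame), flat holding face at x = -43 mm. Positive = outward, at most 0.45, about 0.06 to 0.15 as the box passes; it springs back by itself. Takes a push of about 2 to 5 N.
Mind the look-alikes: they are no part of the job. Leave any orange, pink or red look-alike of the paintbox alone.

How it is judged:
On the way:
1. the paint box, lying flat in the lane, slides in from the mouth and pushes the catch aside (value of joint catch above 0.03 rad and x of paintbox in the frame of seat between -0.105 and -0.012 m and y of paintbox in the frame of seat between -0.012 and 0.012 m and height (world z) of paintbox below 0.012 m), for 0.1 s.
At the end, for the whole second after the job is handed in: The paint box lies flat (within 10 degrees, underside less than 6 mm above the table), at rest, its centre within 10 mm of the seat and its length along the lane within 10 degrees, and the catch is shut behind it (below 0.03 rad) (horizontal distance between paintbox and seat below 0.01 m and height (world z) of paintbox below 0.006 m and angle between the x axis of paintbox and the x axis of seat, either way round below 0.17 rad and angle between paintbox's own z axis and vertical below 0.17 rad and value of joint catch below 0.03 rad and linear speed of paintbox below 0.02 m/s); the robot touches nothing.
It also fails if it takes over 43 s, if anything falls off the work surface, if the arm or the gripper's body presses on something with over 40 N, if the wrist force passes 120 N, or if a joint passes its speed limit or range.

## Working session

There is one attempt and no reset: what is moved stays moved. The work goes in short steps, Python scripts to look and compute and a shell command to move; the robot and the scene stay as the last step left them, time stands still between calls to the robot, and variables do not carry over. Pictures are saved under pics/ and viewed, and the job is handed in when it is done.

```bash
ls; mkdir -p pics; python3 - <<'E'
from station import env, imaging
import cv2
s=env.read_state();print(s)
for n in ["scene","side","wrist"]:
    cv2.imwrite(f"pics/{n}0.png",imaging.read_camera(n)[:,:,::-1]);print(n,imaging.camera_params(n))
E
```

```text
pics
{'time_s': 0.0, 'q': array([-3.32980829e-02,  3.79421285e-01,  1.73477950e+00, -1.71188883e-05,
        1.02849673e+00, -3.32811917e-02]), 'qd': array([-1.15048186e-03, -1.93362245e-03, -4.86347862e-04,  6.22261498e-05,
        1.03401787e-03,  5.21381352e-04]), 'effort': array([ 6.45993277e-04, -7.63727903e+01, -4.34372771e+01,  6.49972307e-02,
        4.23743343e-02, -1.55693674e-04]), 'tool_pos': array([6.99602214e-01, 4.95402895e-06, 2.13279995e-01]), 'tcp_rot': array([-3.98404774e-04,  7.07109519e-01,  7.07103828e-01, -3.82760859e-04]), 'contact_force': array([ 0.25498218, -0.00851655, -0.02982445]), 'torque': array([-0.04759477, -0.04031344, -0.00037124]), 'gripper_width': 0.09152754277236579}
scene {'fov_y': 50.29106527208359, 'cx': 289.0572325717997, 'cy': 209.39414436004293, 'T': array([[ 0.38799912, -0.73742169,  0.55287063,  1.05957288],
       [ 0.92165398,  0.30831507, -0.2355754 , -0.27210247],
       [ 0.00326006,  0.60095846,  0.79927361,  0.77748387],
       [ 0.        ,  0.        ,  0.        ,  1.        ]])}
side {'fov_y': 57.4974282370498, 'cx': 284.4581728403336, 'cy': 208.41273740059611, 'T': array([[ 0.88176594,  0.31641877, -0.34981136,  0.23333594],
       [-0.47163654,  0.58057523, -0.66369525, -0.65031941],
       [-0.00691382,  0.75020768,  0.66116611,  0.60189518],
       [ 0.        ,  0.        ,  0.        ,  1.        ]])}
wrist {'fov_y': 67.32507198542937, 'cx': 278.2087701867823, 'cy': 207.62628128932568, 'tool_from_camera': array([[ 1.13985419e-03,  9.59562364e-01,  2.81493819e-01,
         7.97540034e-02],
       [ 9.99999349e-01, -1.11046687e-03, -2.63917803e-04,
         4.66656407e-04],
       [ 5.93439699e-05,  2.81493936e-01, -9.59563005e-01,
        -1.70220659e-01],
       [ 0.00000000e+00,  0.00000000e+00,  0.00000000e+00,
         1.00000000e+00]])}
```

View pics/scene0.png

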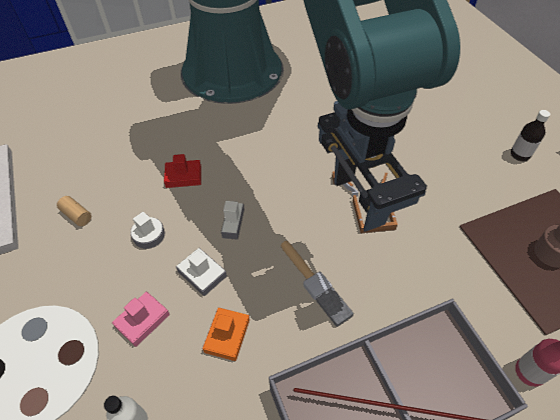

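View pics/side0.png

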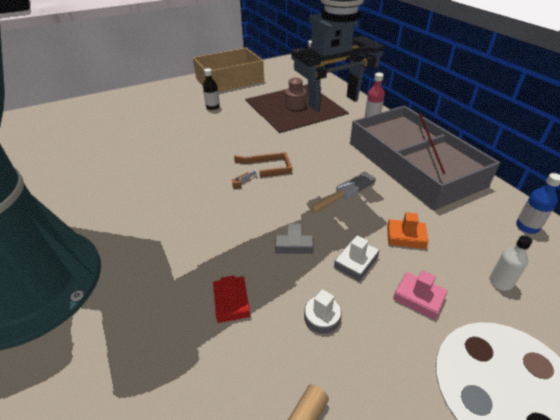

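View pics/wrist0.png

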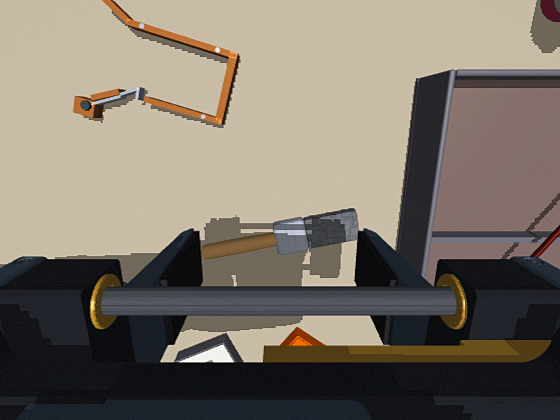

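Candidates in the scene picture:
- white rectangle (200,268)
- slim grey one (233,218)
- round one (147,230)
- red (182,172), pink (140,317) and orange (226,333) look-alikes

By the description, the white rectangle is the paint box. Next come close crops.

```bash
cat > h.py <<'E'
import numpy as np, cv2
from scipy.spatial.transform import Rotation as R
from station import env, imaging
def pose(s):
    T=np.eye(4);q=s['tcp_rot'];T[:3,:3]=R.from_quat([q[1],q[2],q[3],q[0]]).as_matrix();T[:3,3]=s['tool_pos'];return T
def cam(n,s=None):
    p=imaging.camera_params(n)
    T=p['T'] if n!='wrist' else pose(s)@p['tool_from_camera']
    return 210/np.tan(np.radians(p['fov_y'])/2),p['cx'],p['cy'],T
def ray(n,uv,s=None):
    f,cx,cy,T=cam(n,s);d=T[:3,:3]@np.array([(uv[0]-cx)/f,-(uv[1]-cy)/f,-1]);return T[:3,3],d
def onz(n,uv,z,s=None):
    o,d=ray(n,uv,s);return o+d*(z-o[2])/d[2]
def tri(L):
    A=np.zeros((3,3));b=np.zeros(3)
    for o,d in L:
        d=d/np.linalg.norm(d);P=np.eye(3)-np.outer(d,d);A+=P;b+=P@o
    x=np.linalg.solve(A,b);return x,[np.linalg.norm((np.eye(3)-np.outer(d,d)/(d@d))@(x-o))*1e3 for o,d in L]
def proj(n,X,s=None):
    f,cx,cy,T=cam(n,s);c=np.linalg.inv(T)@np.append(X,1);return cx+f*c[0]/-c[2],cy-f*c[1]/-c[2]
E
python3 - <<'E'
import cv2,numpy as np
a=cv2.imread('pics/scene0.png')[225:305,155:245];b=cv2.imread('pics/side0.png')[220:290,320:400]
c=cv2.imread('pics/wrist0.png')[0:140,60:260]
cv2.imwrite('pics/c1.png',cv2.resize(a,None,fx=7,fy=7,interpolation=2))
cv2.imwrite('pics/c2.png',cv2.resize(b,None,fx=8,fy=8,interpolation=2))
cv2.imwrite('pics/c3.png',cv2.resize(c,None,fx=4,fy=4,interpolation=2))
E
```

```text
(no output)
```

View pics/c1.png

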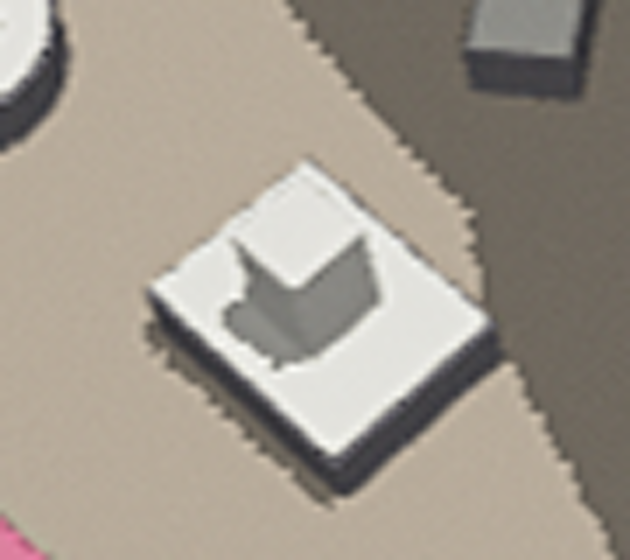

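View pics/c2.png

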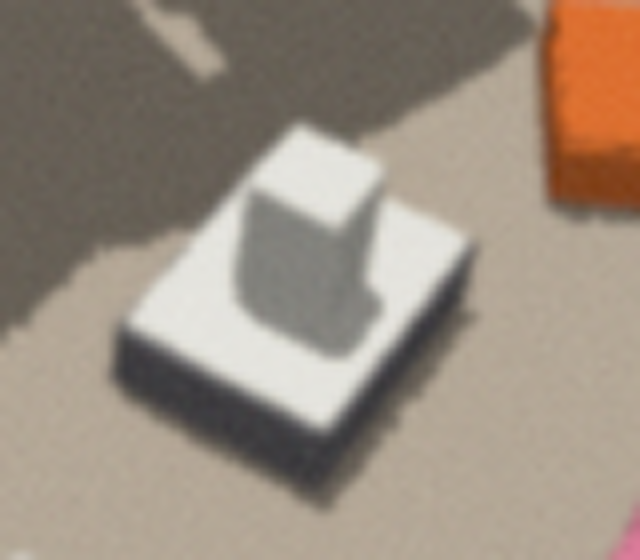

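View pics/c3.png

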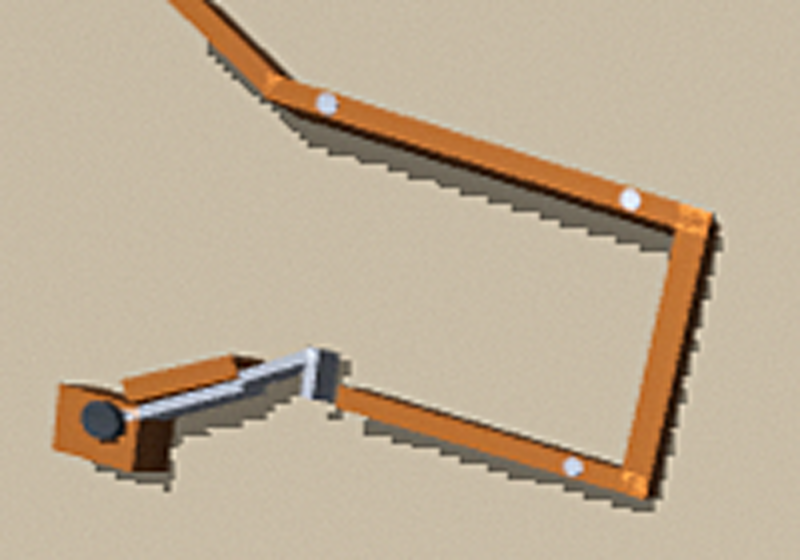

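The white-lidded rectangle is the only one about 80x60; (233,218) is the slim one in shadow. Next I measure the box and the station.

```bash
python3 - <<'E'
from h import *
s=env.read_state()
sc=lambda x,y:(x/7+155,y/7+225); sd=lambda x,y:(x/8+320,y/8+220)
print('knob',tri([ray('scene',sc(301,230)),ray('side',sd(318,175))]))
S={k:onz('scene',sc(*v),.022)[:2].round(4) for k,v in dict(l=(150,292),b=(335,460),r=(492,325)).items()}
D={k:onz('side',sd(*v),.022)[:2].round(4) for k,v in dict(l=(122,325),b=(325,432),r=(475,240)).items()}
print(S,D)
w=lambda x,y:(x/4+60,y/4)
for n,p in dict(iTop=(673,231),iBot=(628,466),oTop=(712,213),oBot=(648,496),kink=(272,100),inM=(345,388),nose=(312,350)).items():
    print(n,onz('wrist',w(*p),.02,s).round(4))
a=cv2.imread('pics/side0.png')[140:200,220:300]
cv2.imwrite('pics/c4.png',cv2.resize(a,None,fx=8,fy=8,interpolation=2))
E
```

```text
knob (array([ 0.60226517, -0.26120572,  0.05935983]), [np.float64(1.428875735562411), np.float64(1.4288757355623294)])
{'l': array([ 0.5806, -0.3031]), 'b': array([ 0.6494, -0.2705]), 'r': array([ 0.6267, -0.2195])} {'l': array([ 0.5547, -0.2544]), 'b': array([ 0.5786, -0.3055]), 'r': array([ 0.6494, -0.2735])}
iTop [0.6472 0.1378 0.02  ]
iBot [0.6322 0.0782 0.02  ]
oTop [0.6577 0.1421 0.02  ]
oBot [0.6373 0.0702 0.02  ]
kink [0.5455 0.1685 0.02  ]
inM [0.5561 0.0986 0.02  ]
nose [0.5483 0.1083 0.02  ]
```

View pics/c4.png

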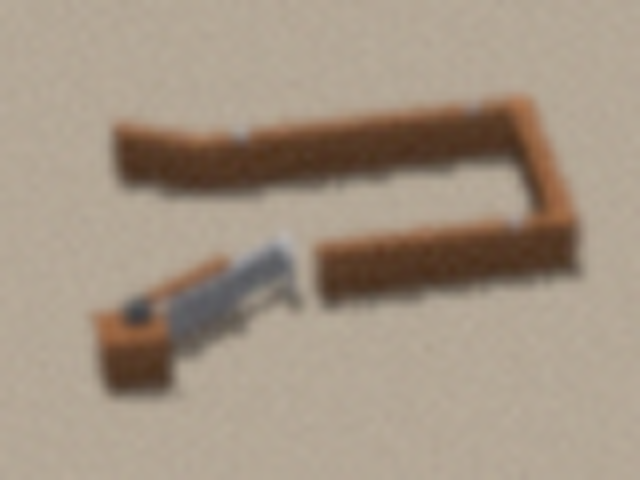

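The side crop shows the station's open mouth on the left, at (235,160). Box centre is about (0.6025,-0.262), yaw about 25.3°, knob top about 60 mm. Station yaw is about -15.5°. I'll look again from closer over the station.

```bash
python3 -m creep '[-40,50,0,0,0,0,-80,100,0,0,0,0,-120,150,0,0,0,0,-120,150,0,0,0,0,-120,150,0,0,0,0]'; python3 - <<'E'
from h import *
import pickle
s=env.read_state();pickle.dump(s,open('s1.pkl','wb'));print(s['tool_pos'],s['tcp_rot'],s['time_s'],np.abs(s['qd']).max())
cv2.imwrite("pics/w1.png",imaging.read_camera("wrist")[:,:,::-1])
cv2.imwrite("pics/sc1.png",imaging.read_camera("scene")[:,:,::-1])
E
```

```text
time_s: 0.78
tool_pos: [0.5799, 0.1501, 0.2136]
tcp_rot: [-0.0, 0.707, 0.707, -0.0]
contact_force: [0.3, 0.1, -0.7]
gripper_width: 0.0912
[0.57988295 0.15013151 0.21357615] [-1.66829048e-04  7.06801526e-01  7.07411859e-01 -1.93589000e-04] 0.775 0.02664679952346617
```

View pics/w1.png

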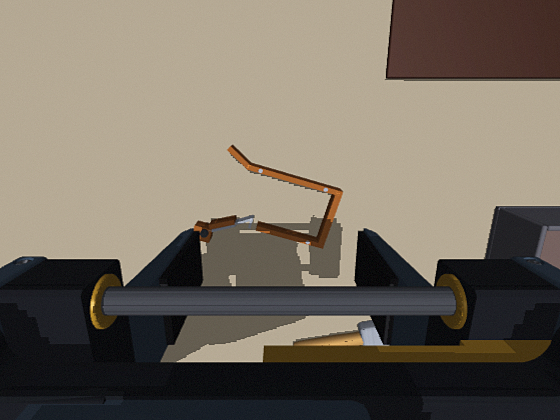

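The station is now near the picture centre: kink (252,172), end wall (338,190) to (320,245), catch nose near (252,217). Zooming in.

```bash
python3 - <<'E'
import cv2
c=cv2.imread('pics/w1.png')[140:255,190:350]
cv2.imwrite('pics/c5.png',cv2.resize(c,None,fx=5,fy=5,interpolation=2))
c=cv2.imread('pics/sc1.png')[130:250,320:430]
cv2.imwrite('pics/c6.png',cv2.resize(c,None,fx=5,fy=5,interpolation=2))
E
```

```text
(no output)
```

View pics/c5.png

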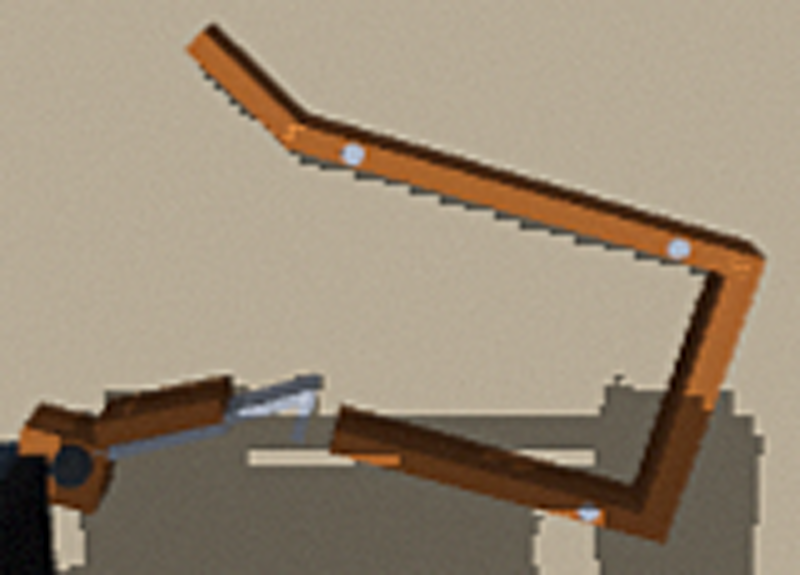

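View pics/c6.png

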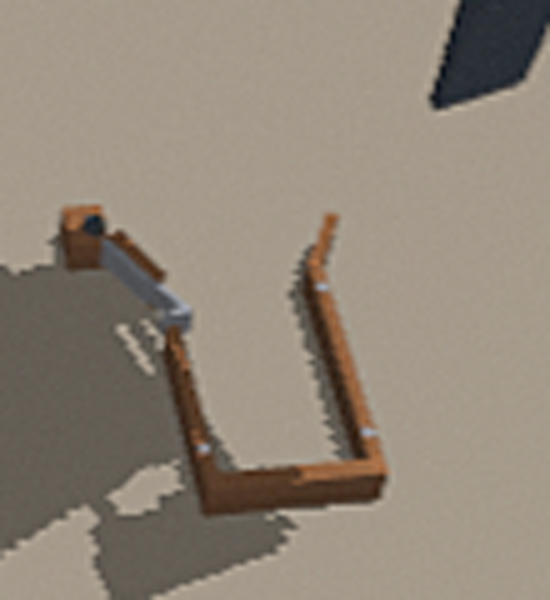

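```bash
cat > fit.py <<'E'
from h import *
import pickle
from scipy.optimize import least_squares
s1=pickle.load(open('s1.pkl','rb'))
s0=dict(s1,tool_pos=np.array([.699602,0,.21328]),tcp_rot=np.array([-3.98404774e-04,7.07109519e-01,7.07103828e-01,-3.82760859e-04]))
M=dict(oT=(49,38),oB=(49,-38),iT=(43,32),iB=(43,-32),k=(-64,32),t=(-92,46.5))
O=[('wrist',s1,5,190,140,dict(oT=(765,257),oB=(664,543),iT=(718,272),k=(293,150),t=(188,48))),
('wrist',s0,4,60,0,dict(oT=(712,213),oB=(648,496),iT=(673,231),iB=(628,466),k=(272,100))),
('side',None,8,220,140,dict(oT=(533,97),oB=(577,222),iB=(540,213))),
('scene',None,5,320,130,dict(oT=(385,468),oB=(207,482),iT=(362,460),iB=(215,470),k=(312,265)))]
def res(p,sel=range(4)):
    r=[]
    c,sn=np.cos(p[2]),np.sin(p[2])
    for i in sel:
        n,s,m,x,y,d=O[i]
        for k,v in d.items():
            a,b=np.array(M[k])/1e3
            u=proj(n,(p[0]+c*a-sn*b,p[1]+sn*a+c*b,p[3]),s)
            r+=[u[0]-(v[0]/m+x),u[1]-(v[1]/m+y)]
    return np.array(r)
for sel in [range(4),[0],[1],[2,3],[0,1]]:
    f=least_squares(lambda p:res(p,sel),[.6,.12,-.27,.02],x_scale=[.1,.1,1,.1]);print(list(sel),f.x.round(4),np.degrees(f.x[2]).round(2),'rms px',np.sqrt(np.mean(f.fun**2)).round(2),abs(f.fun).max().round(2))
E
python3 fit.py
```

```text
[0, 1, 2, 3] [ 0.5985  0.1202 -0.2821  0.0189] -16.16 rms px 0.9 1.95
[0] [ 0.5982  0.121  -0.2811  0.0214] -16.11 rms px 0.86 2.12
[1] [ 0.599   0.1197 -0.2751  0.02  ] -15.76 rms px 0.99 1.8
[2, 3] [ 0.5983  0.121  -0.3118  0.0193] -17.86 rms px 0.59 1.17
[0, 1] [ 0.5985  0.1201 -0.2787  0.0186] -15.97 rms px 0.98 1.93
```

Seat is about (0.5985,0.1205), yaw -16.1°, rail height 19 to 21 mm, consistent with the text. Next I go above the box, jaws along its length.

```bash
python3 -m creep '[3,-58,0,0,0,0.06,6,-116,0,0,0,0.12,9,-174,0,0,0,0.18,12,-232,0,0,0,0.25,15,-290,-15,0,0,0.32,19,-350,-40,0,0,0.38,22.5,-412,-80,0,0,0.44,22.5,-412,-80,0,0,0.44]' 64; python3 -c "
from h import *
s=env.read_state();print(s['tool_pos'],np.degrees(pose(s)[:2,1]))
i=imaging.read_camera('wrist')[:,:,::-1];cv2.imwrite('pics/w2.png',i)
a=imaging.read_camera('side')[190:310,260:460,::-1];cv2.imwrite('pics/sd2.png',cv2.resize(a,None,fx=4,fy=4,interpolation=2))
c=imaging.read_camera('scene')[190:310,140:260,::-1];cv2.imwrite('pics/sc2.png',cv2.resize(c,None,fx=5,fy=5,interpolation=2))
"
```

```text
time_s: 1.88
tool_pos: [0.6017, -0.2664, 0.1309]
tcp_rot: [-0.001, 0.538, 0.843, -0.0]
contact_force: [0.4, -0.4, 0.6]
gripper_width: 0.0638
[ 0.60168286 -0.2664454   0.13091336] [51.94039463 24.18642856]
```

View pics/w2.png

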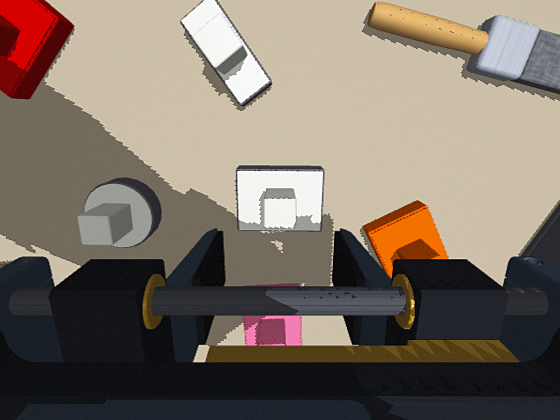

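View pics/sd2.png

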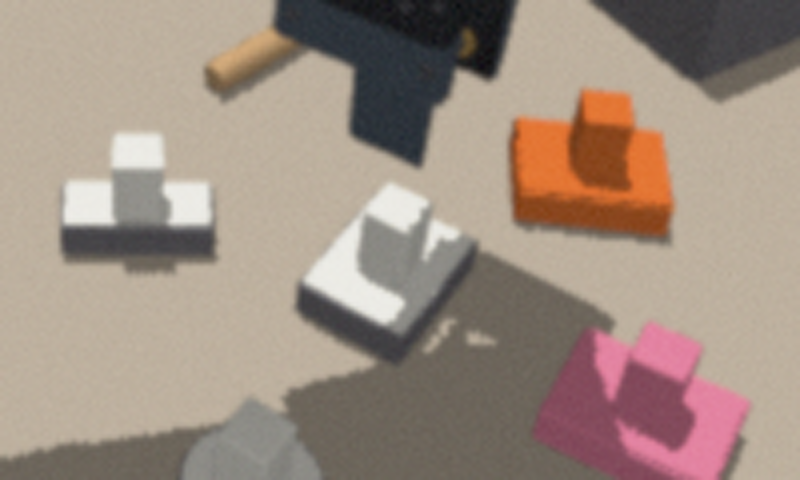

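View pics/sc2.png

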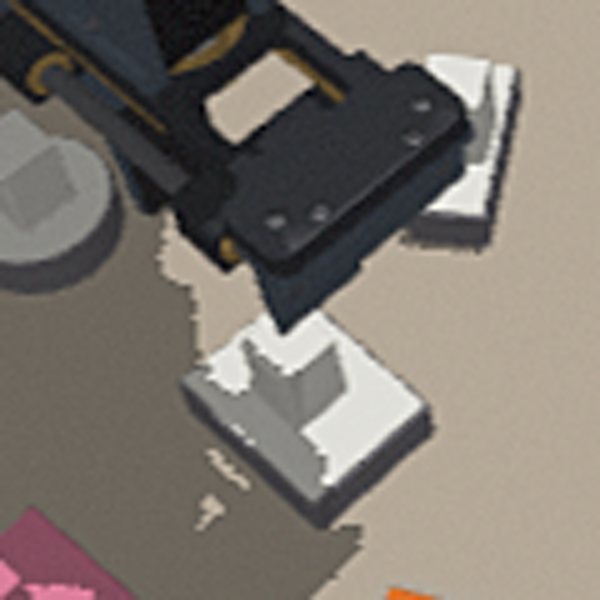

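The box lies square to the jaws, with lid corners (237,170), (323,168) and (322,230). The knob's top face is around (280,212). The neighbours are clear of the jaws.

```bash
python3 - <<'E'
import cv2
c=cv2.imread('pics/w2.png')[155:245,220:340]
cv2.imwrite('pics/c7.png',cv2.resize(c,None,fx=6,fy=6,interpolation=2))
E
```

```text
(no output)
```

View pics/c7.png

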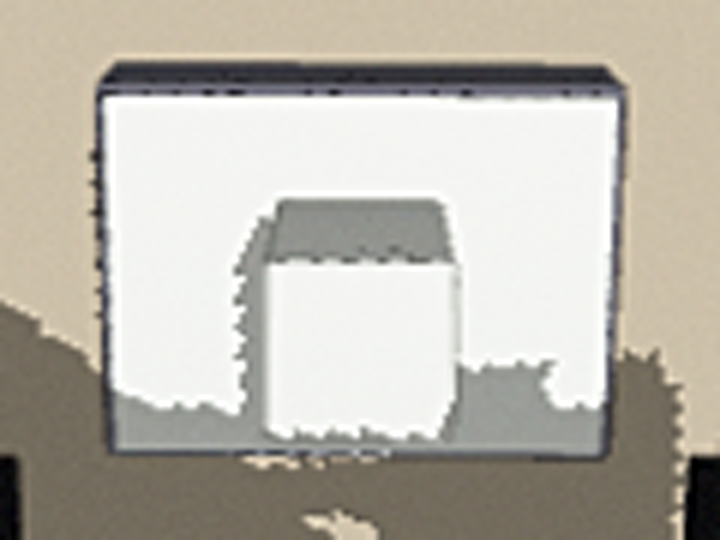

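```bash
python3 - <<'E'
from h import *
s=env.read_state()
p=lambda x,y:(x/6+220,y/6+155)
L=[onz('wrist',p(*v),.022,s)[:2] for v in [(100,92),(625,92),(608,455),(110,455)]]
print(np.round(L,4),np.mean(L,0))
for a,b in((0,1),(3,2),(1,2),(0,3)):
    d=L[b]-L[a];print(np.linalg.norm(d).round(4),np.degrees(np.arctan2(d[1],d[0])).round(2))
print(np.mean([onz('wrist',p(*v),.062,s)[:2] for v in[(265,262),(457,262),(452,440),(265,440)]],0))
print(s['tool_pos'],np.degrees(np.arctan2(*pose(s)[[1,0],1])))
E
```

```text
[[ 0.5558 -0.2501]
 [ 0.627  -0.2167]
 [ 0.6513 -0.2693]
 [ 0.5799 -0.3028]] [ 0.60351203 -0.259726  ]
0.0787 25.12
0.0789 25.12
0.0579 -65.2
0.0579 -65.44
[ 0.60292485 -0.25927681]
[ 0.60283515 -0.26336136  0.13330783] 25.048854149646097
```

Correcting for the arm still settling when the picture was taken, the centre is (0.6022,-0.263), yaw 25°. This agrees with the fixed cameras' (0.6025,-0.262). Descending.

```bash
python3 -m creep '[0,1,-50,0,0,0,0,1,-90,0,0,0,0,1,-101,0,0,0,0,1,-101,0,0,0]' 64; python3 -m creep '[0,0,0,0,0,0,0,0,0,0,0,0,0,0,0,0,0,0,0,0,0,0,0,0]' 10 30;python3 -c "
from h import *
s=env.read_state();print(s['tool_pos'],s['gripper_width'],s['contact_force'],np.degrees(np.arctan2(*pose(s)[[1,0],1])))
a=imaging.read_camera('side')[190:310,260:460,::-1];cv2.imwrite('pics/sd3.png',cv2.resize(a,None,fx=4,fy=4,interpolation=2))
"
```

```text
time_s: 2.52
tool_pos: [0.6034, -0.2619, 0.0331]
tcp_rot: [-0.0, 0.537, 0.844, -0.0]
contact_force: [0.1, -0.4, 0.4]
gripper_width: 0.0638
time_s: 3.02
tool_pos: [0.6033, -0.262, 0.0335]
tcp_rot: [-0.0, 0.537, 0.844, -0.0]
contact_force: [-1.9, -0.9, 1.8]
gripper_width: 0.0272
[ 0.60333631 -0.26201597  0.03345341] 0.027205867468440365 [-1.90436278 -0.94224244  1.79828316] 25.083460522016136
```

View pics/sd3.png

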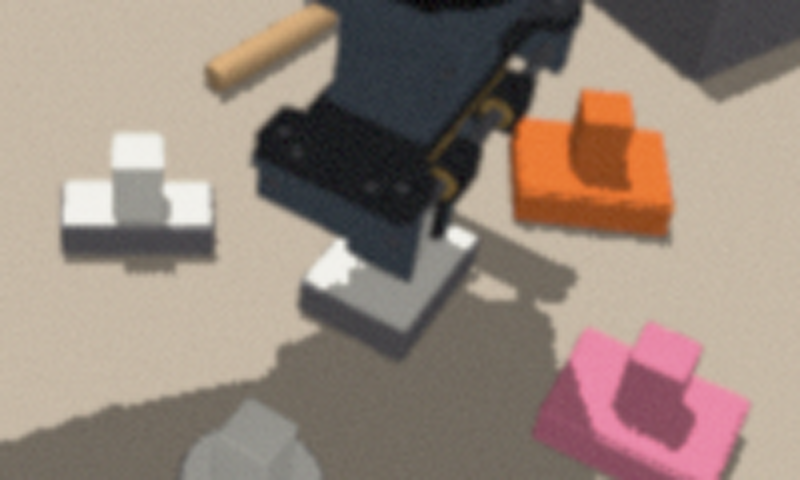

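The knob is held, opening 27 mm. Lifting and carrying to in front of the mouth, at seat x = -150, which is world (0.454,0.162).

```bash
python3 -m creep '[0,0,50,0,0,0,0,0,85,0,0,0,-15,50,85,0,0,-0.1,-35,105,85,0,0,-0.2,-55,160,85,0,0,-0.3,-75,215,85,0,0,-0.4,-95,270,85,0,0,-0.5,-110,315,85,0,0,-0.6]' - 30; python3 -c "
from h import *
s=env.read_state();p=s['tool_pos'];y=np.arctan2(*pose(s)[[1,0],1]);print(p,y)
print('shift',(np.array([.4544,.1621,.0335])-p)*1e3,'turn',np.radians(-16.1)-y)"
```

```text
time_s: 4.08
tool_pos: [0.4921, 0.0547, 0.1183]
tcp_rot: [-0.0, 0.763, 0.646, -0.0]
contact_force: [1.0, -0.2, -2.8]
gripper_width: 0.0258
[0.49209583 0.05470293 0.11832708] -0.16534199800432411
shift [-37.69583352 107.39706721 -84.82708429] turn -0.11565601156676295
```

```bash
python3 -m creep '[-19,54,0,0,0,-0.06,-38,107,0,0,0,-0.116,-38,107,-40,0,0,-0.116,-38,107,-78,0,0,-0.116,-38,107,-78,0,0,-0.116,-38,107,-78,0,0,-0.116]' - 30; python3 -c "
from h import *
import pickle
s=env.read_state();p=s['tool_pos'];y=np.arctan2(*pose(s)[[1,0],1]);print(p,np.degrees(y))
pickle.dump(s,open('s2.pkl','wb'))
for n in ['wrist','side','scene']: cv2.imwrite('pics/%s4.png'%n,imaging.read_camera(n)[:,:,::-1])
a=cv2.imread('pics/side4.png')[120:230,180:310];cv2.imwrite('pics/sd4.png',cv2.resize(a,None,fx=6,fy=5.4,interpolation=2))
a=cv2.imread('pics/scene4.png')[90:250,280:430];cv2.imwrite('pics/sc4.png',cv2.resize(a,None,fx=3.7,fy=3.7,interpolation=2))
"
```

```text
time_s: 4.82
tool_pos: [0.4546, 0.1617, 0.0413]
tcp_rot: [-0.0, 0.799, 0.601, -0.0]
contact_force: [-0.5, -0.1, -1.9]
gripper_width: 0.0257
[0.45461165 0.16173552 0.04127775] -16.12961123666026
```

View pics/wrist4.png

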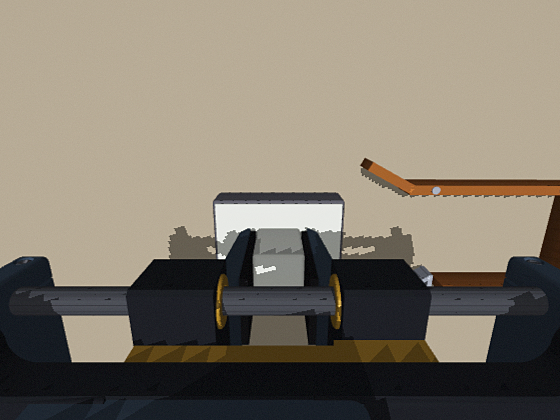

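View pics/sd4.png

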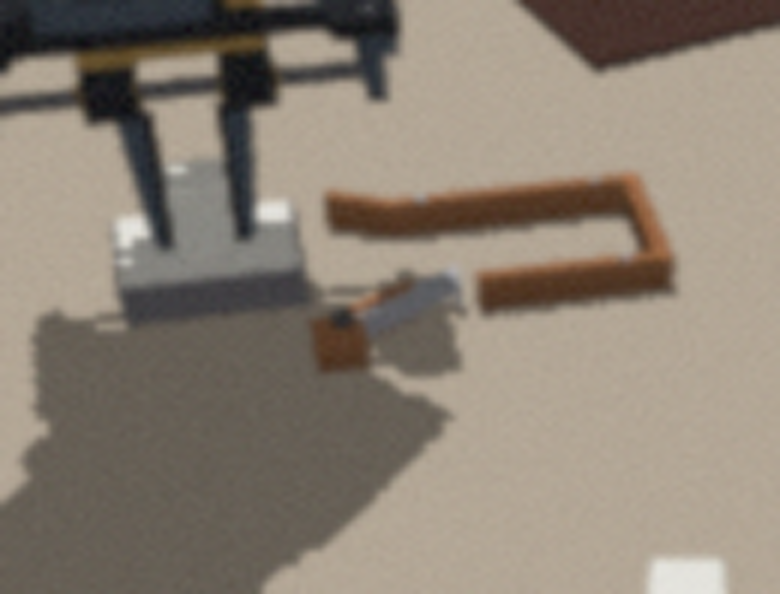

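View pics/sc4.png

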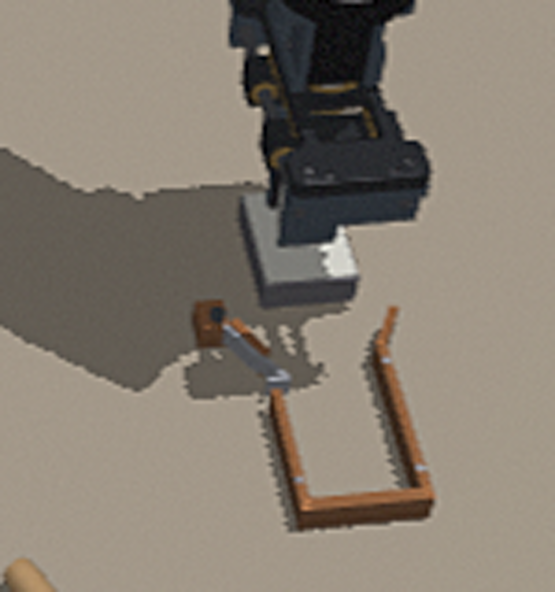

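The box is held level about 8 mm up in front of the mouth, with the far lid edge at row ~204 and the +y rail at row ~190. Checking the lateral alignment from this single view.

```bash
python3 - <<'E'
import cv2
c=cv2.imread('pics/wrist4.png')[150:300,205:365];d=cv2.imread('pics/wrist4.png')[150:300,350:560]
cv2.imwrite('pics/c8.png',cv2.resize(c,None,fx=4,fy=4,interpolation=2));cv2.imwrite('pics/c9.png',cv2.resize(d,None,fx=3.8,fy=4,interpolation=2))
E
```

```text
(no output)
```

View pics/c8.png

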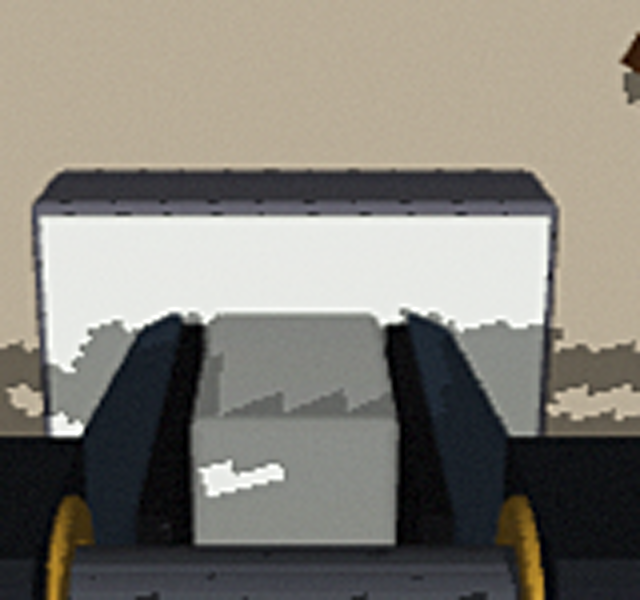

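View pics/c9.png

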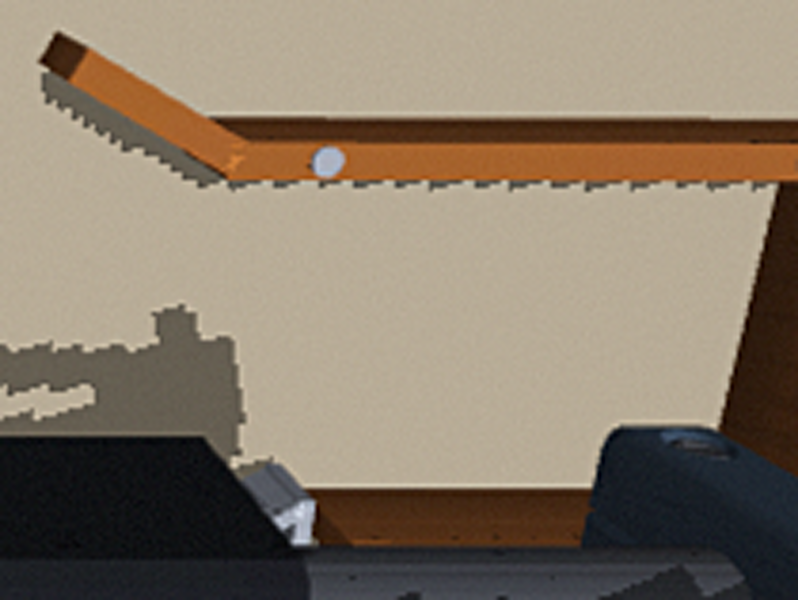

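```bash
python3 - <<'E'
from h import *
import pickle
s=pickle.load(open('s2.pkl','rb'))
a=np.radians(-16.1);c=np.array([.5985,.1205])
Rm=np.array([[np.cos(a),np.sin(a)],[-np.sin(a),np.cos(a)]])
q=lambda uv,z:(Rm@(onz('wrist',uv,z,s)[:2]-c)*1e3).round(1)
print('rail',q((411,194.5),.02),q((552.6,195.2),.02),'tip',q((360.5,165.5),.02))
print('-y rail foot',q((430,272),0),q((505,272),0))
print('lid',q((214,201.3),.0298),q((344,201.3),.0298),q((217.5,258),.0298),q((341.5,258),.0298))
print('tcp',Rm@(s['tool_pos'][:2]-c)*1e3)
E
```

```text
rail [-66.1  32. ] [22.4 31.7] tip [-99.1  50.2]
-y rail foot [-36.3 -32.2] [ 19.4 -32.1]
lid [-187.5   30.2] [-109.9   30.3] [-187.4   -6.8] [-109.3   -6.7]
tcp [-149.68013885   -0.28411621]
```

The rails measure at +31.9 and -32.1 mm and the box edge at +30.2 mm, so the box is centred and parallel. Lowering it to the table.

```bash
python3 -m creep '[0,0,-5,0,0,0,0,0,-8,0,0,0,0,0,-8,0,0,0]' - 30
```

```text
time_s: 5.35
tool_pos: [0.455, 0.1618, 0.0336]
tcp_rot: [-0.0, 0.799, 0.601, 0.001]
contact_force: [-0.0, 1.0, -2.6]
gripper_width: 0.0257
```

```bash
python3 -m creep '[9.6,-2.8,-0.7,0,0,0,19.2,-5.5,-0.7,0,0,0,28.8,-8.3,-0.7,0,0,0,38.4,-11.1,-0.7,0,0,0,48,-13.9,-0.7,0,0,0,57.6,-16.6,-0.7,0,0,0,67.3,-19.4,-0.7,0,0,0,76.9,-22.2,-0.7,0,0,0]' - 30; python3 -c "
from h import *
s=env.read_state();a=np.radians(-16.1);d=s['tool_pos'][:2]-[.5985,.1205];print((d[0]*np.cos(a)+d[1]*np.sin(a))*1e3,(-d[0]*np.sin(a)+d[1]*np.cos(a))*1e3)
a=imaging.read_camera('side')[120:230,180:310,::-1];cv2.imwrite('pics/sd5.png',cv2.resize(a,None,fx=6,fy=5.4,interpolation=2))"
```

```text
time_s: 6.35
tool_pos: [0.5314, 0.1397, 0.0331]
tcp_rot: [-0.001, 0.799, 0.601, -0.0]
contact_force: [-6.2, 3.4, 7.3]
gripper_width: 0.0256
-69.77556198715862 -0.1398709468956108
```

View pics/sd5.png

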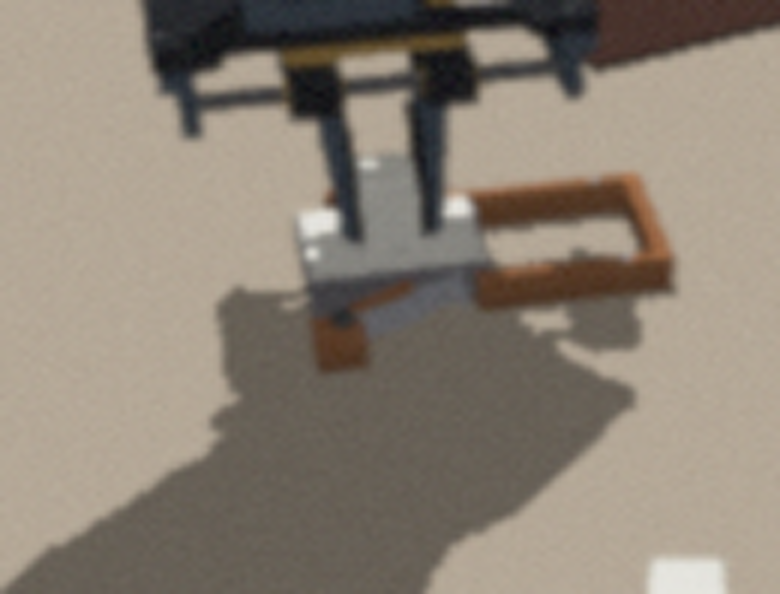

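The box is in the lane and the leaf is pushed outward, at about (415,305) in the crop. Continuing to home.

```bash
python3 -m creep '[9.6,-2.8,0,0,0,0,19.2,-5.5,0,0,0,0,28.8,-8.3,0,0,0,0,38.4,-11.1,0,0,0,0,48,-13.9,0,0,0,0,57.6,-16.6,0,0,0,0,66.3,-19.1,0,0,0,0,67.3,-19.4,0,0,0,0]' - 30; cat > chk.py <<'E'
from h import *
import sys
s=env.read_state();a=np.radians(-16.1);d=s['tool_pos'][:2]-[.5985,.1205];print((d[0]*np.cos(a)+d[1]*np.sin(a))*1e3,(-d[0]*np.sin(a)+d[1]*np.cos(a))*1e3)
k=sys.argv[1]
a=imaging.read_camera('side')[120:230,180:310,::-1];cv2.imwrite(f'pics/sd{k}.png',cv2.resize(a,None,fx=6,fy=5.4,interpolation=2))
a=imaging.read_camera('scene')[90:250,280:430,::-1];cv2.imwrite(f'pics/sc{k}.png',cv2.resize(a,None,fx=3.7,fy=3.7,interpolation=2))
E
python3 chk.py 6
```

```text
time_s: 7.4
tool_pos: [0.6, 0.1201, 0.0332]
tcp_rot: [-0.001, 0.8, 0.601, -0.0]
contact_force: [-11.7, 5.9, 9.9]
gripper_width: 0.0257
1.5048598450912811 0.02404242577987132
```

View pics/sd6.png

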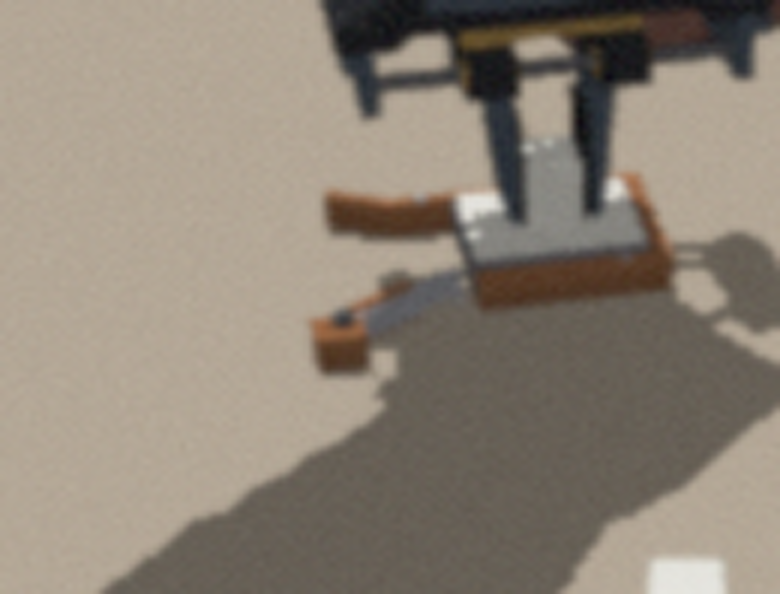

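View pics/sc6.png

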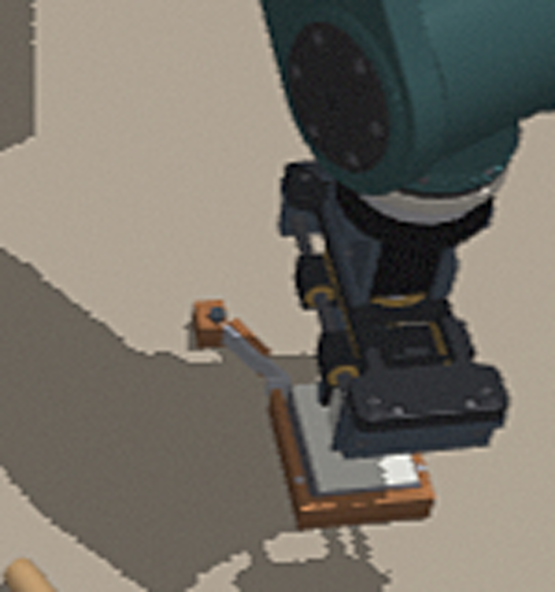

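The box looks nearly home, and the catch nose is around (460,275), close to its shut place. I'll push a little more to confirm it is on the wall.

```bash
python3 -m creep '[1.5,-0.4,0,0,0,0,3,-0.9,0,0,0,0,3,-0.9,0,0,0,0]' - 30; python3 chk.py 7; python3 -c "
import cv2,numpy as np
a=cv2.imread('pics/sc4.png')[280:420,170:330];b=cv2.imread('pics/sc7.png')[280:420,170:330]
cv2.imwrite('pics/cmp.png',cv2.resize(np.hstack([a,b]),None,fx=2.4,fy=2.4))
a=cv2.imread('pics/sd4.png')[240:390,290:500];b=cv2.imread('pics/sd7.png')[240:390,290:500]
cv2.imwrite('pics/cmp2.png',cv2.resize(np.hstack([a,b]),None,fx=1.8,fy=1.8))"
```

```text
time_s: 7.88
tool_pos: [0.6, 0.12, 0.0332]
tcp_rot: [-0.003, 0.8, 0.601, -0.003]
contact_force: [-24.7, 13.2, 25.0]
gripper_width: 0.0262
1.5579648823293137 -0.0769163380276038
```

View pics/cmp.png

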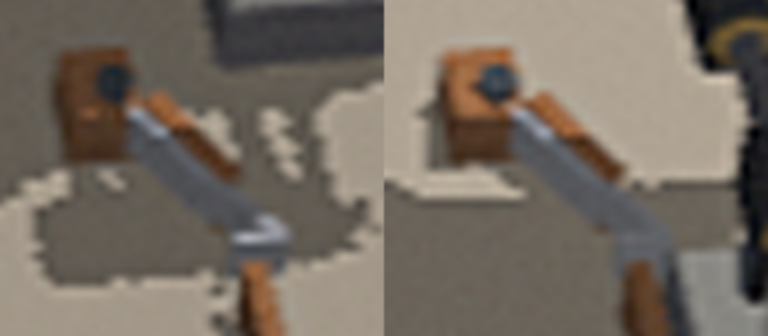

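View pics/cmp2.png

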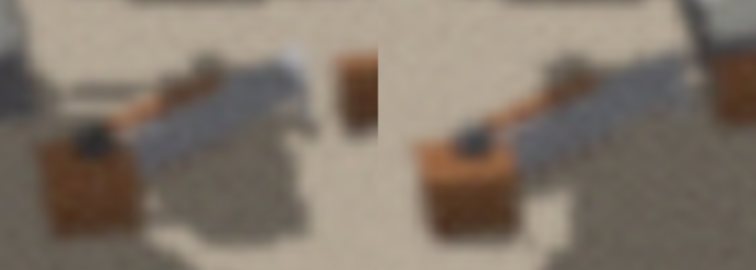

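The TCP does not advance and the force rises, so the box is against the end wall. Unloading and opening.

```bash
python3 -m creep '[-0.5,0.1,0.3,0,0,0,-0.5,0.1,0.3,0,0,0]' - 30;python3 -m creep '[0,0,0,0,0,0,0,0,0,0,0,0,0,0,0,0,0,0,0,0,0,0,0,0]' 64 30; python3 -m creep '[0,0,20,0,0,0,0,0,60,0,0,0,0,0,110,0,0,0,-20,-50,150,0,0,0,-40,-100,170,0,0,0,-40,-150,170,0,0,0,-40,-150,170,0,0,0]'; python3 chk.py 8;python3 -c "
from h import *
import pickle
s=env.read_state();pickle.dump(s,open('s3.pkl','wb'));print(s['qd'].round(3))
cv2.imwrite('pics/w8.png',imaging.read_camera('wrist')[:,:,::-1])"
```

```text
time_s: 8.22
tool_pos: [0.5998, 0.12, 0.0335]
tcp_rot: [-0.003, 0.799, 0.601, -0.002]
contact_force: [1.3, 0.5, -2.5]
gripper_width: 0.0259
time_s: 8.72
tool_pos: [0.5999, 0.1199, 0.0336]
tcp_rot: [-0.003, 0.799, 0.601, -0.002]
contact_force: [-0.2, -0.8, 0.3]
gripper_width: 0.0626
time_s: 9.6
tool_pos: [0.56, -0.0325, 0.2054]
tcp_rot: [-0.002, 0.8, 0.599, -0.002]
contact_force: [0.1, -0.2, -0.4]
gripper_width: 0.0636
5.441309039317208 -157.69636919075964
[ 0.026  0.012  0.001 -0.    -0.006  0.001]
```

View pics/w8.png

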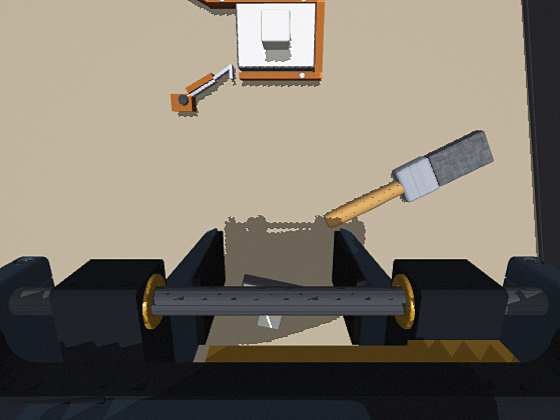

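View pics/sd8.png

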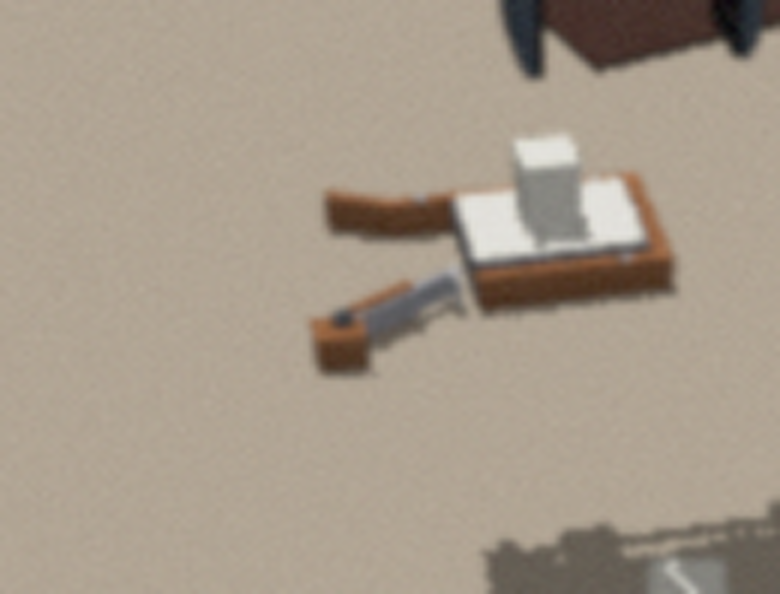

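View pics/sc8.png

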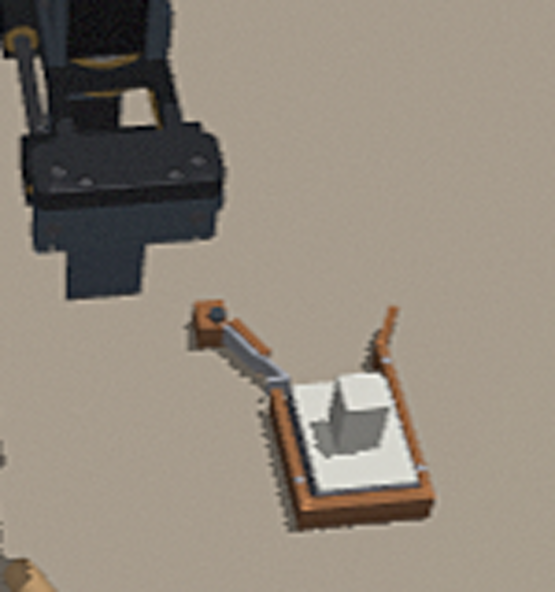

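```bash
python3 - <<'E'
import cv2
c=cv2.imread('pics/w8.png')[0:120,160:340]
cv2.imwrite('pics/c10.png',cv2.resize(c,None,fx=4.4,fy=4.4,interpolation=2))
E
```

```text
(no output)
```

View pics/c10.png

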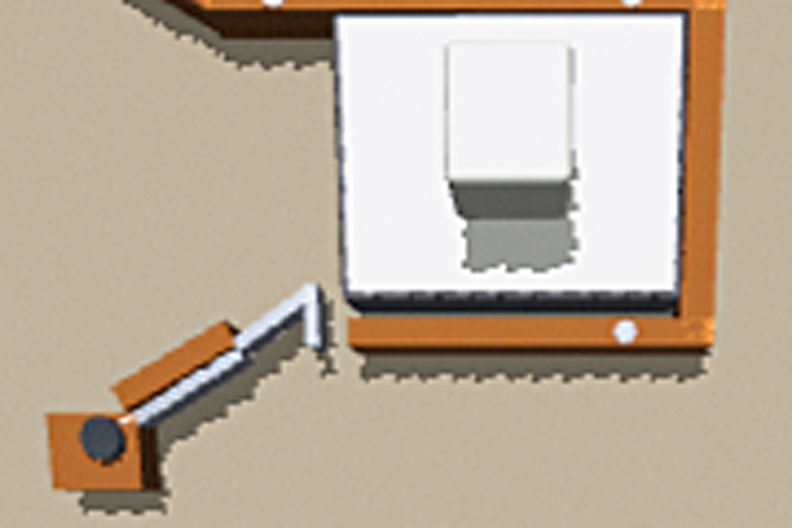

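The nose stands in the lane behind the box, tip at (231,65) and box rear edge at u≈237. A numeric check before handing in.

```bash
python3 - <<'E'
from h import *
import pickle
s=pickle.load(open('s3.pkl','rb'));a=np.radians(-16.1)
Rm=np.array([[np.cos(a),np.sin(a)],[-np.sin(a),np.cos(a)]])
q=lambda x,y,z:Rm@(onz('wrist',(x/4.4+160,y/4.4),z,s)[:2]-[.5985,.1205])*1e3
L=[q(*p,.022) for p in[(335,15),(686,15),(680,294),(347,294)]]
print(np.round(L,1),np.mean(L,0).round(1)); d=L[2]-L[3];print('yaw',np.degrees(np.arctan2(d[1],d[0])))
print('nose',q(312,283,.019).round(1),'rail',q(350,317,.02).round(1))
env.close_job()
E
```

```text
[[-36.9  29.5]
 [ 41.3  29.3]
 [ 41.8 -27.9]
 [-36.3 -27.8]] [2.5 0.8]
yaw -0.10664087019057446
nose [-44.8 -24.9] rail [-36.  -32.5]
the job is handed in; nothing more can be done
```

I slid the white-lidded full-width box into the docking station until it met the end wall. I then let go of it, moved the arm clear and handed the job in at about 10 s of the 43 s allowed. The job gives no verdict, so the result rests on my own checks:

- **Position:** In the last wrist picture the box centre is 2.5 mm past the seat along the lane and 0.8 mm across it. Its yaw error is about 0.1°.
- **Catch:** The nose stands about 7 to 8 mm into the lane behind the box, which matches shut. A side picture on the way in showed the leaf pushed outward. I never read the joint angle itself.
- **Forces:** Pushing against the end wall, the reported force peaked at about 28 N along the table plus 25 N upward. After release the contact force was near zero.

**Disagreements:** The station's yaw came out between -15.8° and -17.9° depending on the cameras used, and I took -16.1°. The wrist pictures measured the box 1 to 3 mm smaller than its stated size. The first wrist estimate of the box centre was about 3 mm off, because the arm was still settling. Corrected for that, it matched the two fixed cameras.

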